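# Unlock the blue cash box at the enrolment desk

### The job

Unlock the blue cash box: turn its dial clockwise until 4 (the four dots) stands at the red index mark, then slide its orange bolt fully back towards the dial so that it leaves the keeper. Leave the dial on 4 and the bolt back, and do not turn the grey box's dial.

Things in the scene. Friction and masses are not known exactly. Their poses are not given: they have to be found in the camera images.
- blue_box: Blue steel cash box fixed to the desk, 200 (x) x 300 (y) mm, lid top 85 mm up; origin: centre of its underside, z up. On the lid's midline along y: dial axis at y = -80 mm, red index mark beside the dial at y = -140, orange bolt knob at y = +70 while locked, keeper at y = +137.
- blue_dial_grip (a point): Grip point of the blue box's dial: black disc 104 mm across, upper face 20 mm above the lid, one to six white dots round its rim; across it a steel grip bar 50 mm long, 14 mm thick, 20 to 61 mm above the lid. The point is on the dial's upright axis, 46 mm above the lid. The frame turns with the dial: x along the bar, y across its thickness, z up.
- blue_dial (a joint): Dial angle in rad, 0 to 5.4, growing clockwise seen from above; numbers are pi/3 apart: 1 at the red mark at 0, 2 at 1.047, 3 at 2.094, 4 at 3.142 (bar then along the box's x), 5 at 4.189, 6 at 5.236. Starts between 1.65 and 2.75, stays where left, needs 0.06 N m. The bolt can slide only with 4 at the mark (within about 10 degrees).
- blue_bolt_knob (a point): Grip point of the blue box's orange bolt knob: upright fin 30 mm wide (x), 14 mm thick (y), 8 to 52 mm above the lid; the point is at its middle, 36 mm above the lid. Under it a flat steel bolt along y, 9 mm high, runs through straps 12 mm high. Frame as the box's: -y points to the dial, z up.
- blue_bolt (a joint): Travel of the blue box's bolt in m: 0 locked in the keeper, 0.025 fully back, moved in -y of the box towards the dial. About 2.5 N of friction; stays where left. Unless the dial is at 4 it stops dead after 2 mm.
- grey_dial_rim (a point): A point on the upper face of the other box's dial, 40 mm from the dial's axis and turning with it (x outward from the axis, along its bar). That box has the same size and lock but is painted grey: its dial must stay as it is.

How it is judged (in metres and radians):
On the way:
1. the blue dial stands at 4 while the bolt is still locked (value of joint blue_dial between 2.88 and 3.4 rad and value of joint blue_bolt below 0.006 m), for 0.2 s.
At the end, for the whole second after the job is handed in: The blue box's dial stands at 4 (within 15 degrees), its bolt is at least 19 mm of its 25 mm back, and both are at rest (value of joint blue_dial between 2.88 and 3.4 rad and value of joint blue_bolt above 0.019 m and velocity of joint blue_bolt below 0.01 m/s and velocity of joint blue_dial below 0.05 rad/s); the robot touches nothing.
It fails at once if the grey box's dial was turned (its rim moved more than 8 mm) (distance of grey_dial_rim from where it was at the start of the episode above 0.008 m).
It also fails if it takes over 45 s, if anything falls off the work surface, if the arm or the gripper's body presses on something with over 40 N, if the wrist force passes 120 N, or if a joint passes its speed limit or range.

### The arm

A 6-joint arm with a two-finger parallel gripper is mounted at the origin on the work surface. World frame = base frame: x ahead of the robot, y to its left, z up, the work surface at z = 0. Lengths are in mm, angles in rad, forces in N, time in s.
With the tool pointing down it reaches from about 350 to 875 mm from the base axis. Payload 4.2 kg.
Tool frame: the origin (TCP) lies midway between the tips of the shut fingers; the grasp point (between the pads) lies 19 mm behind it (arm.grip_point_offset is the distance from the TCP to the grasp point, in mm); z points along the fingers, x is the direction in which the jaws open and shut, and the axes are right-handed (so a half turn about z gives the same grasp; the last joint's range is limited). The gripper opens to 85 mm and grips with 20 to 120 N. Pads are 22 mm wide; open, the fingers measure 114 mm over their backs; the gripper's body (76 mm by 85 mm) begins 54 mm behind the grasp point. The pads swing forward as they close: fully open they stand 13 mm farther back than shut.
Start: joints at [-0.924, 0.385, 0.008, 0, -1.194, -0.259], TCP at [236.359, -578.562, 231.312] pointing down, gripper open.
Joint ranges: [-3.14, 3.14], [-1.21, 2.06], [-1.07, 1.41], [-3.16, 2.05], [-2.99, -0.16], [-3.1, 3.1]. Speed limits (rad/s): [2.79, 2.79, 3.14, 3.14, 3.14, 3.14].

### API

Orientations are given as a unit quaternion [x, y, z, w].
In Python, from bench import arm gives the robot as it stands.
- The arm moves only by the tool move_arm, never from a script. Its argument "targets" is a list of rows, each a list of 7 numbers: the shift along the tool's x, y, z in cm, then the turn, a rotation vector about the tool's x, y, z in degrees, then the closure in counts, from 0 (fully open) to 255 (shut). In form: [[x, y, z, wx, wy, wz, grip], ...]. A call has 1 to 20 rows; each row is the pose to reach, as a shift and turn from the pose commanded when the call began, along the tool's axes at that moment; what a row does not reach only later rows make up. A row lasts 1/8 s, in which the tool goes at most 62.5 mm and 10.7 degrees, less where a joint would pass 70% of its speed; a pose out of reach is approached as far as the arm can. A call with a gripper value outside its range is refused whole. The fingers move at their own pace and stop on an object; the grip force is fixed at half the most. Time passes only in rows, so rows that repeat a pose let the fingers close. It gives the time, the measured TCP pose, the force and the opening at its end, in the units of the state.
- arm.read_state(): the state, without advancing time (a new reading comes with each control period).
- arm.get_image(name): name is "side" or "top" or "wrist"; returns (picture, depth): 384x512x3 uint8, blue, green, red; 384x512 float32, mm along the optical axis (not along the pixel's ray), 0 where there is no reading.
- arm.camera_params(name): a dict with "mtx" (3x3 intrinsics, pixels), "world_to_cam" (4x4, takes a point from world to camera coordinates); the wrist camera has in their place "mount" (4x4, takes a point from camera to tool coordinates, whose origin is the TCP and whose axes are the tool frame's). Camera axes: x right, y down, z forward; pixel columns grow to the right and rows downward; lengths in mm; the calibration is good to about 2 mm. A picture is of the moment at which its call begins: read the wrist's pose just before it. camera_params takes no time and is no camera call.
- arm.job_done(): hands the job in, once; it reports no verdict.
Trained networks look in the newest picture that a camera, given by its name, has taken for a name from the list of things; names that differ only in an ending like _2 or _b are one class to them, and where a whole thing is asked for, a point or a joint stands for the part that bears it (a point fixed in the world has none). Each returns a list of dicts, best first, with "score" (0 to 1); they miss things now and then, are a little off and sometimes report something else, mostly with a low value. They report only what shows in the picture. A call takes as long as a camera call.
- arm.search_frame(thing, camera): "bbox" ([left, top, right, bottom] in pixels, round what is visible of it).
- arm.tip_of(thing, camera): "uv" ([column, row] in pixels: a listed point, or the origin of a listed thing).
The state is a dict: "clock": time; "joints": joint angles; "joint_vel": joint speeds; "joint_efforts": joint torques, N m; "position": TCP position; "ee_rot": TCP orientation; "contact_force": force on the tool from outside, world axes, zero at the start; "wrist_torque": the same for the moment, N m; "gripper_width": finger opening in mm.
Only numpy, scipy, OpenCV 4.12 (cv2) and the standard library are available. Lean on these libraries where they do the work, as an engineer would, in place of code of your own. Each camera call takes 0.05 s, during which the arm holds its last target.

## Working session

There is one attempt and no reset: what is moved stays moved. The work goes in short steps, Python scripts to look and compute and a tool call to move; the robot and the scene stay as the last step left them, time stands still between calls to the robot, and variables do not carry over. Pictures are saved under pics/ and viewed, and the job is handed in when it is done.

Besides the shell and the picture viewer there is one more tool, called after "Request:" in YAML: its name, and indented under it one key for each argument. move_arm: Moves the arm, as the interface text tells. Its arguments: {"type":"object","properties":{"targets":{"type":"array","items":{"type":"array","items":{"type":"number"}}}},"required":["targets"]}

```bash
mkdir -p pics; ls; python3 - <<'E'
from bench import arm
import cv2, numpy as np
s=arm.read_state(); print(s)
for n in ("top","side"):
    im,d=arm.get_image(n); cv2.imwrite(f"pics/{n}0.png",im); np.save(f"{n}0.npy",d)
    for t in ("blue_box","blue_dial_grip","blue_bolt_knob","grey_dial_rim"):
        print(n,t,arm.search_frame(t,n)[:2],arm.tip_of(t,n)[:2])
    print(arm.camera_params(n))
E
```

```text
pics
{'clock': 0.0, 'joints': array([-9.24434715e-01,  3.85558308e-01,  6.58346611e-03, -4.62131749e-04,
       -1.19398971e+00, -2.58586126e-01]), 'joint_vel': array([-2.23273433e-04,  2.62572911e-04,  1.01562285e-03,  5.16483814e-05,
        1.17924506e-03,  5.10245792e-04]), 'joint_efforts': array([-8.87618498e-04, -3.92286623e+01,  1.88396949e+01,  4.18623760e+00,
       -4.72420346e-03,  1.65929708e-05]), 'position': array([ 236.10307456, -578.04523699,  230.20941823]), 'ee_rot': array([ 5.57685885e-01,  8.30051343e-01,  5.57266856e-04, -9.54397017e-04]), 'contact_force': array([ 0.19219654, -0.52701352,  0.01369329]), 'wrist_torque': array([ 0.03429273,  0.02672822, -0.05654852]), 'gripper_width': 85.30325548771195}
top blue_box [{'bbox': [286.8, 165.9, 439.0, 280.1], 'score': 0.84}] [{'uv': [351.8, 219.3], 'score': 0.89}]
top blue_dial_grip [{'bbox': [377.1, 188.9, 427.3, 240.2], 'score': 0.75}] [{'uv': [406.9, 214.6], 'score': 0.58}]
top blue_bolt_knob [{'bbox': [300.8, 211.6, 379.9, 225.7], 'score': 0.7}] [{'uv': [333.9, 219.6], 'score': 0.76}]
top grey_dial_rim [{'bbox': [1
[... 976 characters left out ...]
 184.3], 'score': 0.82}] [{'uv': [281.4, 159.8], 'score': 0.63}]
side grey_dial_rim [{'bbox': [214.0, 213.7, 261.1, 251.9], 'score': 0.98}] [{'uv': [248.5, 223.5], 'score': 0.96}]
{'mtx': array([[432.33466476,   0.        , 254.21280112],
       [  0.        , 432.33466476, 196.65748173],
       [  0.        ,   0.        ,   1.        ]]), 'world_to_cam': array([[-9.86812983e-01, -1.61858512e-01, -1.39944131e-03,
         5.49710415e+02],
       [-8.53951025e-02,  5.27939445e-01, -8.44977881e-01,
         1.39443102e+02],
       [ 1.37505683e-01, -8.33715638e-01, -5.34799422e-01,
         1.02184885e+03],
       [ 0.00000000e+00,  0.00000000e+00,  0.00000000e+00,
         1.00000000e+00]])}
```

View pics/top0.png

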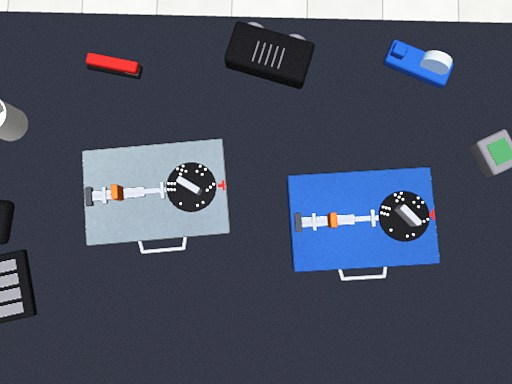

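View pics/side0.png

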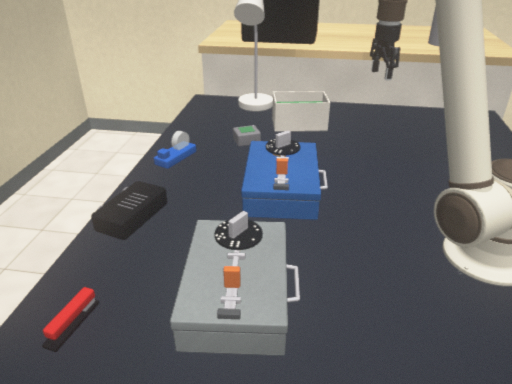

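```bash
python3 -c "
import cv2
im=cv2.imread('pics/top0.png');cv2.imwrite('pics/top0c.png',cv2.resize(im[155:290,280:450],None,fx=4.4,fy=4.4,interpolation=cv2.INTER_CUBIC))"
```

```text
(no output)
```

View pics/top0c.png

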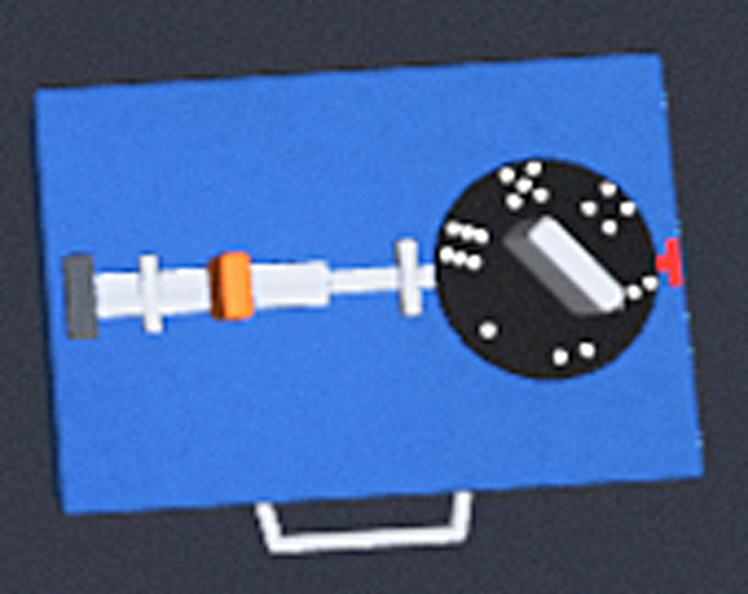

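Top view: the blue box is at cols 288–439, rows 167–271, with its bolt on the left (keeper about 297,221) and its dial on the right (about 404,216). The red mark is at about (433,215). The four-dot group sits about 45° counter-clockwise of the mark. The bar runs from upper left to lower right, consistent with a dial angle near 2.35. The grey box is on the left and well clear.

```bash
cat > h.py <<'E'
import numpy as np, cv2
from bench import arm
from scipy.spatial.transform import Rotation as R
def onplane(cam,uv,z):
    p=arm.camera_params(cam);T=np.linalg.inv(p['world_to_cam'])
    r=np.c_[np.atleast_2d(uv),np.ones(len(np.atleast_2d(uv)))]@np.linalg.inv(p['mtx']).T@T[:3,:3].T
    o=T[:3,3]; return o+r*((z-o[2])/r[:,2])[:,None]
def cloud(cam,d):
    p=arm.camera_params(cam);T=np.linalg.inv(p['world_to_cam'])
    v,u=np.mgrid[:384,:512]
    c=np.stack([u,v,np.ones_like(u)],-1)@np.linalg.inv(p['mtx']).T*d[...,None]
    return c@T[:3,:3].T+T[:3,3]
E
python3 - <<'E'
from h import *
im=cv2.imread('pics/top0.png');d=np.load('top0.npy');P=cloud('top',d)
b,g,r=[im[...,i].astype(int) for i in range(3)]
roi=np.zeros(b.shape,bool);roi[155:290,280:450]=1
lid=roi&(b>150)&(r<100)&(b-r>90)&(abs(P[...,2]-85)<12)
print('lid z',np.median(P[lid][:,2]),lid.sum())
n,lab=cv2.connectedComponents(lid.astype(np.uint8));
pts=np.argwhere(lid)[:,::-1]
w=onplane('top',pts,85)[:,:2].astype(np.float32)
rect=cv2.minAreaRect(w);print('rect',rect)
Q=P[roi]
# bar
bar=roi&(P[...,2]>136); bar[:, :370]=0; bp=P[bar]
print('bar',len(bp),bp.mean(0),np.median(bp[:,2]))
uv=np.argwhere(bar)[:,::-1]; w=onplane('top',uv,146)[:,:2]
print('bar rect',cv2.minAreaRect(w.astype(np.float32)),w.mean(0))
e,V=np.linalg.eigh(np.cov(w.T));print(np.sqrt(e*12),'ang',np.degrees(np.arctan2(V[1,1],V[0,1])))
kn=roi&(P[...,2]>127);kn[:,370:]=0;kn&=(r>150)
uv=np.argwhere(kn)[:,::-1];w=onplane('top',uv,137)[:,:2]
print('knob',P[kn].mean(0),len(w),cv2.minAreaRect(w.astype(np.float32)),w.mean(0))
# disc
dk=roi&(r<60)&(b<60)&(abs(P[...,2]-105)<6);dk[:,:370]=0
w=onplane('top',np.argwhere(dk)[:,::-1],105)[:,:2].astype(np.float32);print('disc',cv2.minEnclosingCircle(w))
red=roi&(r>170)&(g<80)&(b<80)&(np.arange(512)>420)
print('red',onplane('top',np.argwhere(red)[:,::-1],86).mean(0))
E
```

```text
lid z 84.19621591529756 10803
rect ((514.463134765625, -219.10540771484375), (201.87120056152344, 301.06695556640625), 5.065557479858398)
bar 238 [ 513.07013101 -250.67882307  281.56203076] 144.79985449122967
bar rect ((496.326171875, -291.9176025390625), (239.80130004882812, 143.71533203125), 0.06090972200036049) [ 516.71328554 -294.51015988]
[ 79.13554553 110.29444729] ang 179.95718055462206
knob [ 507.12802391 -144.05756014  169.73635899] 103 ((479.88751220703125, -181.63046264648438), (158.45407104492188, 75.8371353149414), 46.3118782043457) [ 507.6970848  -150.64259509]
disc ((520.7062377929688, -298.8291015625), 51.10015106201172)
red [ 526.91378215 -363.8465593    86.        ]
```

```bash
python3 - <<'E'
from h import *
im=cv2.imread('pics/top0.png');d=np.load('top0.npy');P=cloud('top',d)
c=np.array([521.2,-298.9])
yaw=np.radians(5.07)
for z0,name,cc in((146,'bar',c),(137,'knob',np.array([508.3,-149.4]))):
    m=(abs(P[...,2]-z0)<6)&(np.hypot(P[...,0]-cc[0],P[...,1]-cc[1])<45)
    w=onplane('top',np.argwhere(m)[:,::-1],z0)[:,:2].astype(np.float32)
    e,V=np.linalg.eigh(np.cov(w.T));a=np.degrees(np.arctan2(V[1,1],V[0,1]))
    print(name,m.sum(),np.median(P[m][:,2]),w.mean(0),cv2.minAreaRect(w),np.sqrt(12*e),'long axis',a)
s=arm.read_state();Rm=R.from_quat(s['ee_rot']).as_matrix();print(s['position'],Rm.round(3))
print('xang',np.degrees(np.arctan2(Rm[1,0],Rm[0,0])))
E
```

```text
bar 186 144.50308741807754 [ 521.7641 -297.4714] ((521.4500122070312, -296.9166259765625), (48.755126953125, 14.074528694152832), 45.42078399658203) [14.15987699 50.00408384] long axis 45.68975829465159
knob 106 135.9252829530143 [ 508.72778 -149.1003 ] ((508.69036865234375, -148.61691284179688), (27.627490997314453, 13.858016967773438), 1.6640387773513794) [14.00794231 29.49062817] long axis -175.99085721137067
[ 236.39215896 -578.548188    231.33107326] [[-0.378  0.926  0.   ]
 [ 0.926  0.378 -0.   ]
 [-0.     0.    -1.   ]]
xang 112.21796787436392
```

The lid fit (202×301 mm, 84 mm high) and the bar (14×50 mm) match the given sizes. Dial axis is at about (521.5, -298.2), bar at 45.6°, and the box's x axis at about 4.9°. That means a clockwise turn of about 41°, starting from about 2.43 rad. I'll hover over the dial first.

Request:
move_arm:
  targets:
    - [2.5, 6.2, 0, 0, 0, -4, 0]
    - [5, 12.3, 0, 0, 0, -8, 0]
    - [7.6, 18.5, 0, 0, 0, -12, 0]
    - [10.1, 24.7, 0, 0, 0, -16, 0]
    - [12.7, 30.8, 0, 0, 0, -20, 0]
    - [15.2, 37, 0, 0, 0, -23.4, 0]
    - [15.2, 37, 1.5, 0, 0, -23.4, 0]
    - [15.2, 37, 2.5, 0, 0, -23.4, 0]
    - [15.2, 37, 2.5, 0, 0, -23.4, 0]

```text
clock: 2.02
position: [520.4, -298.1, 205.3]
ee_rot: [0.378, 0.926, -0.0, -0.001]
contact_force: [0.2, -0.4, 0.6]
gripper_width: 85.5
```

```bash
python3 - <<'E'
from h import *
s=arm.read_state();Rm=R.from_quat(s['ee_rot']).as_matrix();print(s['clock'],s['position'],np.degrees(np.arctan2(Rm[1,0],Rm[0,0])),s['contact_force'])
im,d=arm.get_image('wrist');cv2.imwrite('pics/w1.png',im)
p=arm.camera_params('wrist');T=np.eye(4);T[:3,:3]=Rm;T[:3,3]=s['position'];T=T@p['mount']
v,u=np.mgrid[:384,:512]
P=(np.stack([u,v,np.ones_like(u)],-1)@np.linalg.inv(p['mtx']).T*d[...,None])@T[:3,:3].T+T[:3,3]
m=(abs(P[...,2]-146)<6)&(np.hypot(P[...,0]-521.5,P[...,1]+298)<40)
w=P[m][:,:2].astype(np.float32);print(m.sum(),np.median(P[m][:,2]),cv2.minAreaRect(w),w.mean(0))
E
```

```text
2.025 [ 520.44745181 -298.10177165  205.33918512] 135.59800161259906 [ 0.21637142 -0.38345249  0.58088344]
1084 144.8003848337696 ((519.0512084960938, -301.6894836425781), (48.917564392089844, 13.960671424865723), 45.98488998413086) [ 518.0137  -302.48166]
```

View pics/w1.png

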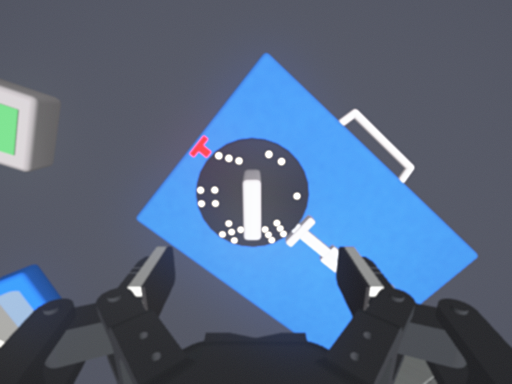

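The wrist picture shows the bar upright at about (252,205), centred between the open fingers, and the red mark at (200,147). The wrist and top measurements of the bar differ by about 5 mm, so I'll split the difference. Next I descend and grip.

Request:
move_arm:
  targets:
    - [-0.1, -0.1, 3, 0, 0, 0, 0]
    - [-0.1, -0.1, 6, 0, 0, 0, 0]
    - [-0.1, -0.1, 8, 0, 0, 0, 0]
    - [-0.1, -0.1, 9, 0, 0, 0, 0]
    - [-0.1, -0.1, 9, 0, 0, 0, 120]
    - [-0.1, -0.1, 9, 0, 0, 0, 220]
    - [-0.1, -0.1, 9, 0, 0, 0, 255]
    - [-0.1, -0.1, 9, 0, 0, 0, 255]
    - [-0.1, -0.1, 9, 0, 0, 0, 255]
    - [-0.1, -0.1, 9, 0, 0, 0, 255]
    - [-0.1, -0.1, 9, 0, 0, 0, 255]

```text
clock: 3.45
position: [522.2, -299.8, 117.2]
ee_rot: [0.378, 0.926, -0.0, 0.001]
contact_force: [0.8, -1.7, 3.8]
gripper_width: 12.9
```

Gripped (12.9 mm), with low side forces. Now turning clockwise.

Request:
move_arm:
  targets:
    - [0, 0, 0, 0, 0, 5, 255]
    - [0, 0, 0, 0, 0, 10, 255]
    - [0, 0, 0, 0, 0, 15, 255]
    - [0, 0, 0, 0, 0, 20, 255]
    - [0, 0, 0, 0, 0, 25, 255]
    - [0, 0, 0, 0, 0, 30, 255]
    - [0, 0, 0, 0, 0, 35, 255]
    - [0, 0, 0, 0, 0, 39, 255]
    - [0, 0, 0, 0, 0, 41, 255]
    - [0, 0, 0, 0, 0, 41, 255]
    - [0, 0, 0, 0, 0, 41, 255]
    - [0, 0, 0, 0, 0, 41, 255]

```text
clock: 4.95
position: [522.6, -300.6, 117.2]
ee_rot: [0.678, 0.735, 0.0, 0.002]
contact_force: [2.2, -5.2, 2.7]
gripper_width: 13.2
```

```bash
python3 - <<'E'
from h import *
s=arm.read_state();Rm=R.from_quat(s['ee_rot']).as_matrix();print(s['position'],np.degrees(np.arctan2(Rm[1,0],Rm[0,0])),s['contact_force'],s['wrist_torque'],s['joints'])
E
```

```text
[ 522.58130199 -300.57462768  117.17861038] 94.63100696060509 [ 2.16995253 -5.18262515  2.6607843 ] [-1.21900172 -0.48000361 -0.05852762] [-0.25293306  0.44709571 -0.20309993  0.00185395 -0.91717483 -1.23815829]
```

Tool x is now at 94.6° and the target was about 94.9°. Opening and rising, then checking.

Request:
move_arm:
  targets:
    - [0, 0, 0, 0, 0, 0, 120]
    - [0, 0, 0, 0, 0, 0, 0]
    - [0, 0, 0, 0, 0, 0, 0]
    - [0, 0, 0, 0, 0, 0, 0]
    - [0, 0, -2, 0, 0, 0, 0]
    - [0, 0, -5, 0, 0, 0, 0]
    - [0, 0, -9, 0, 0, 0, 0]
    - [0, 0, -9, 0, 0, 0, 0]
    - [0, 0, -9, 0, 0, 0, 0]

```text
clock: 6.08
position: [521.0, -299.0, 205.8]
ee_rot: [0.678, 0.735, 0.0, -0.001]
contact_force: [0.3, 0.2, 0.0]
gripper_width: 85.5
```

```bash
python3 - <<'E'
from h import *
s=arm.read_state();Rm=R.from_quat(s['ee_rot']).as_matrix();print(s['clock'],s['position'],np.degrees(np.arctan2(Rm[1,0],Rm[0,0])),s['contact_force'])
im,d=arm.get_image('wrist');cv2.imwrite('pics/w2.png',im)
print(arm.tip_of('blue_bolt_knob','wrist')[:2])
p=arm.camera_params('wrist');T=np.eye(4);T[:3,:3]=Rm;T[:3,3]=s['position'];T=T@p['mount']
v,u=np.mgrid[:384,:512]
P=(np.stack([u,v,np.ones_like(u)],-1)@np.linalg.inv(p['mtx']).T*d[...,None])@T[:3,:3].T+T[:3,3]
for z,c in((146,(521,-299)),(137,(508,-150))):
    m=(abs(P[...,2]-z)<6)&(np.hypot(P[...,0]-c[0],P[...,1]-c[1])<40)&(v<330)
    w=P[m][:,:2].astype(np.float32);print(m.sum())
    if len(w)>5:print(cv2.minAreaRect(w),w.mean(0))
E
```

```text
6.075 [ 520.97875399 -299.00540444  205.83220774] 94.60349118197671 [0.28490874 0.1683359  0.01379414]
[{'uv': [427.8, 201.4], 'score': 0.93}]
1070
((519.15283203125, -300.84295654296875), (49.641597747802734, 13.891497611999512), 5.098416328430176) [ 517.4962 -300.9423]
662
((505.61260986328125, -152.26625061035156), (29.103939056396484, 14.56468677520752), 5.833902359008789) [ 504.99396 -153.46896]
```

View pics/w2.png

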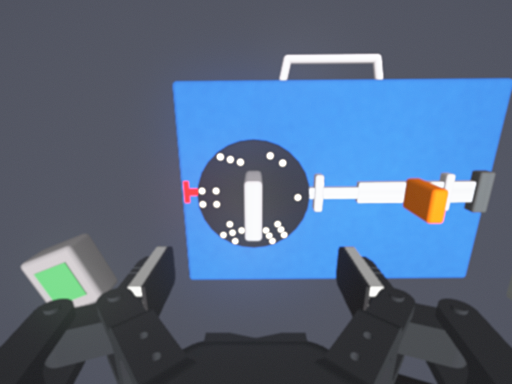

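The four-dot group is at the red mark (about 209,197, mark at 187,192). The bar reads 5.1° against the box's ~5°. The knob is at (427,201), matching the prediction from the box geometry. Moving over the knob with the jaws half closed to stay clear of the keeper.

Request:
move_arm:
  targets:
    - [4, -0.1, 0, 0, 0, 0, 0]
    - [9, -0.1, 0, 0, 0, 0, 50]
    - [13, -0.15, 0, 0, 0, 0, 100]
    - [14.9, -0.15, 0, 0, 0, 0, 100]
    - [14.9, -0.15, 0, 0, 0, 0, 100]
    - [14.9, -0.15, 2, 0, 0, 0, 100]
    - [14.9, -0.15, 3, 0, 0, 0, 100]
    - [14.9, -0.15, 3, 0, 0, 0, 100]

```text
clock: 7.18
position: [507.4, -151.7, 175.3]
ee_rot: [0.678, 0.735, -0.001, -0.001]
contact_force: [-0.6, 0.4, 0.2]
gripper_width: 51.8
```

```bash
python3 - <<'E'
from h import *
s=arm.read_state();print(s['clock'],s['position'],s['gripper_width'])
im,d=arm.get_image('wrist');cv2.imwrite('pics/w3.png',im)
E
```

```text
7.175 [ 507.44071268 -151.69342476  175.28076079] 51.79993102237184
```

View pics/w3.png

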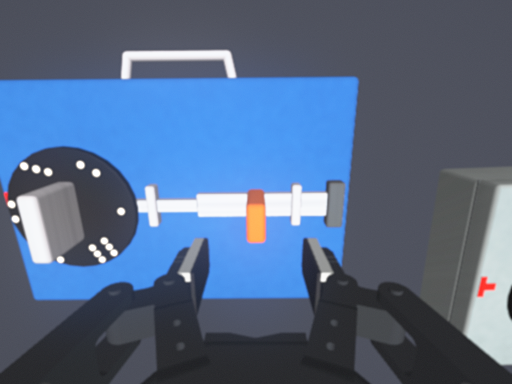

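The orange knob (256,215) is centred between the fingers (inner edges at about 207 and 305). Descending and gripping.

Request:
move_arm:
  targets:
    - [0, 0, 3, 0, 0, 0, 100]
    - [0, 0, 5.5, 0, 0, 0, 100]
    - [0, 0, 6.9, 0, 0, 0, 100]
    - [0, 0, 6.9, 0, 0, 0, 100]
    - [0, 0, 6.9, 0, 0, 0, 200]
    - [0, 0, 6.9, 0, 0, 0, 255]
    - [0, 0, 6.9, 0, 0, 0, 255]
    - [0, 0, 6.9, 0, 0, 0, 255]
    - [0, 0, 6.9, 0, 0, 0, 255]

```text
clock: 8.35
position: [508.7, -151.3, 108.5]
ee_rot: [0.678, 0.735, 0.0, 0.001]
contact_force: [-0.5, -0.8, 6.6]
gripper_width: 13.0
```

Request:
move_arm:
  targets:
    - [-0.3, 0, 0, 0, 0, 0, 255]
    - [-0.7, 0, 0, 0, 0, 0, 255]
    - [-1.1, 0, 0, 0, 0, 0, 255]
    - [-1.5, 0, 0, 0, 0, 0, 255]
    - [-1.9, 0, 0, 0, 0, 0, 255]
    - [-2.2, 0, 0, 0, 0, 0, 255]
    - [-2.4, 0, 0, 0, 0, 0, 255]
    - [-2.5, 0, 0, 0, 0, 0, 255]
    - [-2.5, 0, 0, 0, 0, 0, 255]
    - [-2.5, 0, 0, 0, 0, 0, 255]

```text
clock: 9.6
position: [510.8, -175.5, 108.5]
ee_rot: [0.678, 0.735, 0.001, 0.001]
contact_force: [-0.3, 1.6, 6.3]
gripper_width: 12.9
```

The knob travelled 24.2 mm with little force. Releasing, rising straight up and checking.

Request:
move_arm:
  targets:
    - [0, 0, 0, 0, 0, 0, 180]
    - [0, 0, 0, 0, 0, 0, 100]
    - [0, 0, 0, 0, 0, 0, 100]
    - [0, 0, 0, 0, 0, 0, 100]
    - [0, 0, -2, 0, 0, 0, 100]
    - [0, 0, -6, 0, 0, 0, 100]
    - [0, 0, -10, 0, 0, 0, 100]
    - [0, -5, -14, 0, 0, 0, 100]
    - [0, -10, -14, 0, 0, 0, 100]
    - [0, -15, -14, 0, 0, 0, 100]
    - [0, -15, -14, 0, 0, 0, 100]
    - [0, -15, -14, 0, 0, 0, 100]

```text
clock: 11.1
position: [361.0, -188.1, 247.7]
ee_rot: [0.678, 0.735, 0.0, 0.001]
contact_force: [-0.8, 0.6, 0.6]
gripper_width: 52.0
```

```bash
python3 - <<'E'
from h import *
s=arm.read_state();print(s['clock'],s['position'],s['contact_force'])
im,d=arm.get_image('top');cv2.imwrite('pics/top2.png',im);P=cloud('top',d)
im2,_=arm.get_image('wrist');cv2.imwrite('pics/w4.png',im2)
for z0,name,cc in((146,'bar',(521.2,-298.9)),(137,'knob',(510.5,-174))):
    m=(abs(P[...,2]-z0)<6)&(np.hypot(P[...,0]-cc[0],P[...,1]-cc[1])<45)
    w=onplane('top',np.argwhere(m)[:,::-1],z0)[:,:2].astype(np.float32)
    print(name,m.sum(),w.mean(0),cv2.minAreaRect(w) if len(w)>5 else '')
cv2.imwrite('pics/both.png',np.vstack([cv2.resize(im[140:290,60:460],None,fx=1.9,fy=1.9),]))
E
```

```text
11.1 [ 360.97043481 -188.07396105  247.74099489] [-0.82048149  0.56734848  0.6024145 ]
bar 187 [ 521.56775 -297.7961 ] ((521.54150390625, -297.8578796386719), (49.079288482666016, 14.43603229522705), 3.62815523147583)
knob 106 [ 510.9555  -173.09225] ((511.29644775390625, -172.8914031982422), (28.193958282470703, 14.316093444824219), 5.559493064880371)
```

View pics/both.png

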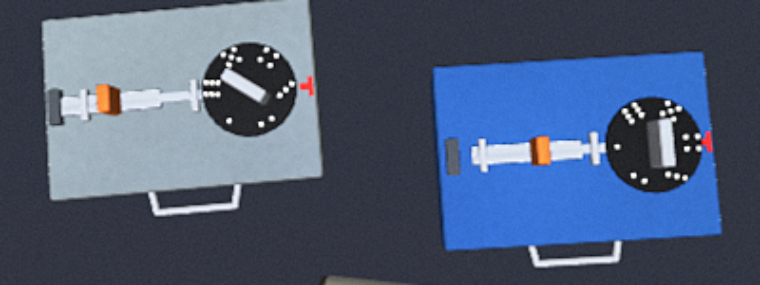

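View pics/w4.png

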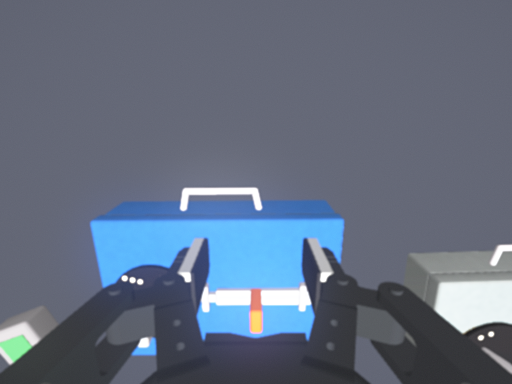

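The top view shows the bolt clear of the keeper (gap at cols 460–472 in the crop), four dots at the red mark (690,142), and the grey dial unchanged. The knob moved 24 mm. The arm is clear of everything.

```bash
python3 -c "
from bench import arm
print(arm.job_done())"
```

```text
the job is handed in; nothing more can be done
None
```

I turned the blue dial about 41° clockwise by its bar, from about 2.43 rad to 4. I then gripped the orange knob, slid the bolt back towards the dial, let go and backed the arm clear. The job was handed in at about 11 s, and the hand-in reports no verdict.

**Last checks:**
- **Dial:** the four dots stand at the red mark. The bar read 3.6° in the last top view and 5.1° in the earlier wrist view, against about 5° for the box's x axis.
- **Bolt:** it moved about 24 mm of its 25 mm, both by the arm's own travel and by the top camera. It is visibly out of the keeper.
- **Grey box and contact:** the grey dial looks unchanged, judged by eye only. The arm touched nothing at the end, and the contact forces it reported stayed under about 7 N.

**Disagreement:** the wrist and top cameras differed by up to about 5 mm on the bar and knob positions, more than the stated 2 mm each. I aimed between the two, and both grips were centred.

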